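# Refit the waterfall filter core and two media rings

## Task

Take the filter core off its leaning drying stand and fit it upright over the pump's spindle, turning it until its teeth drop between the drive lugs and it sits fully home. Then put exactly two of the three ceramic rings over the spindle on top of the core, leave the third ring in the tray, and do not disturb the waterfall hide, jar, bowl or tongs.

Things in the scene. Friction and masses are not known exactly. Their poses are not given: they have to be found in the camera images.
- core: Loose grey filter core like a short spool, 60 high, bore 14.4. From its underside up: five teeth 8 high, 20 wide, radius 18-32, every 72 degrees, first along its x; flange 70 diameter (8-13), drum 62 (13-25), flange 66 (25-30), round neck 34 (30-60) to grip. Origin on the axis at the teeth's underside, z towards the neck. It starts on the drying stand, axis 25 degrees from vertical.
- stand: Fixed black drying stand, base 120 x 100 x 8. A 110 x 100 plate sloped 25 degrees has its top centre 45 above the origin; a stub post, 12 diameter, 22 long, square to the slope, goes up the core's bore. Origin under the base's centre; the post leans towards the stand's -x.
- pump: Fixed black pump base 110 x 110 x 24 with a grey seat disc, 80 diameter, on top. Five fixed drive lugs 7 high, 6.5 wide, radius 24-31, 72 degrees apart, stand on the disc at a bearing that differs every time and is not measured. The core's teeth must go down between them, with about 4 degrees of play each way. Origin under its centre, z up.
- seat (a point): Centre of the seat disc's top, on the spindle's axis, 30 above the shelf, z up. The upright steel spindle, 12 diameter with a chamfered tip, rises 96 from here. Fully home, the core's underside rests on the disc and its top is 60 above this point; on top of the lugs it stays 7 too high.
- tray: Fixed aluminium tray, 240 (x) x 120 (y) x 12 high, wall and floor 3 thick. Origin under its centre.
- ring1: Loose white ceramic filter ring, 40 outside diameter, 16 bore, 12 thick, 30 g, one of three alike lying flat in the tray in a row along its x, some 68 apart. Origin on its axis at its underside.
- ring2: Loose white ceramic filter ring, 40 outside diameter, 16 bore, 12 thick, 30 g, one of three alike lying flat in the tray in a row along its x, some 68 apart. Origin on its axis at its underside.
- ring3: Loose white ceramic filter ring, 40 outside diameter, 16 bore, 12 thick, 30 g, one of three alike lying flat in the tray in a row along its x, some 68 apart. Origin on its axis at its underside.
- hide: Bystander: brown-grey resin waterfall hide, 90 deep, 170 wide, 135 high, origin under its middle.
- jar: Bystander: glass jar with a twist cap, 70 diameter, 110 high, origin under its centre.
- bowl: Bystander: round beige ceramic bowl, 100 diameter, 45 high, origin under its centre.
- tongs: Bystander: orange plastic tongs lying flat near the robot, 176 long (its x axis), 42 wide, 10 high, origin under the middle.
Things that resemble listed ones, but are neither listed nor needed, are in the scene too. Leave any black, blue or purple look-alike of the ring1 alone.

How it is judged:
By the outcome, as a careful person would: the job done as asked, in the order asked, and still so for the second after the job is handed in, with the robot touching nothing.
It also fails if it takes over 72 s, if anything falls off the work surface, if the arm or the gripper's body presses on something with over 40 N, if the wrist force passes 120 N, or if a joint passes its speed limit or range.

## Robot

A 7-joint arm with a two-finger parallel gripper is mounted at the origin on the work surface. World frame = base frame: x ahead of the robot, y to its left, z up, the work surface at z = 0. Lengths are in m, angles in degrees, forces in N, time in s.
With the tool pointing down it reaches from about 0.4 to 0.85 m from the base axis. Payload 4.4 kg.
Tool frame: the origin (TCP) lies at the very end of the fingers, on their centre line; the grasp point (between the pads) lies bot.grip_point_offset behind it (bot.grip_point_offset is the distance from the TCP to the grasp point, in m); y points along the fingers, z is the direction in which the jaws open and shut, and the axes are right-handed (so a half turn about y gives the same grasp; the last joint's range is limited). The gripper opens to 94 mm and grips with 3 to 60 N. Pads are 16 mm wide; open, the fingers measure 119 mm over their backs; the gripper's body (75 mm by 177 mm) begins 78 mm behind the grasp point.
Start: joints at [-68.743, 36.005, 2.206, 86.941, -1.547, 57.084, -1.146], TCP at [0.275, 0.589, 0.205] pointing down, gripper open.
Joint ranges: [-175.42, 175.42], [-21.48, 121.26], [-71.46, 75.88], [10.55, 141.38], [-63.04, 243.04], [13.31, 113.54], [-168.57, 168.57]. Speed limits (degrees/s): [147.25, 147.25, 180, 180, 180, 180, 180].

## Interface

Orientations are given as [roll, pitch, yaw] about the fixed x, y, z axes, in that order (R = Rz(yaw) Ry(pitch) Rx(roll)).
In Python, from bench import monitor, cams, workorder, bot gives the robot as it stands.
- The arm moves only by the tool play_rows, never from a script. Its argument "moves" is a list of rows, each a list of 3 entries, a list of its own where there are three numbers: the shift along the world's x, y, z in m, then the turn, a rotation vector about the world's x, y, z in degrees, then the opening, from 0 (shut) to 1 (fully open). In form: [[[x, y, z], [ax, ay, az], grip], ...]. A call has 1 to 10 rows; each row is the pose to reach, as a shift and turn from the pose commanded when the call began; what a row does not reach only later rows make up. A row lasts 1/8 s, in which the tool goes at most 62.5 mm and 10.7 degrees, less where a joint would pass 70% of its speed; a pose out of reach is approached as far as the arm can. A call with a gripper value outside its range is refused whole. The fingers move at their own pace and stop on an object; the grip force is fixed at half the most. Time passes only in rows, so rows that repeat a pose let the fingers close. It gives the time, the measured TCP pose, the force and the opening at its end, in the units of the state.
- monitor.read_state(): the state, without advancing time (a new reading comes with each control period).
- cams.snapshot(name): name is "side" or "top"; returns a dict with "pixels" (384x512x3 uint8, blue, green, red), "range_z" (384x512 float32, m along the optical axis (not along the pixel's ray), 0 where there is no reading), "camera_matrix" (3x3 intrinsics, pixels), "k1" (the pictures are not rectified: a ray, as slopes to the right and down, at radius r is drawn at 1 + k1 r^2 times it, then the intrinsics apply), "R" (3x3) and "t" (3): a world point X has camera coordinates R X + t. Camera axes: x right, y down, z forward; pixel columns grow to the right and rows downward; lengths in m; the calibration is good to about 2 mm. A picture is of the moment at which its call begins.
- workorder.job_done(): hands the job in, once; it reports no verdict.
The state is a dict: "time": time; "joint_positions": joint angles; "joint_vel": joint speeds; "effort": joint torques, N m; "tcp_pos": TCP position; "tcp_rot": TCP orientation; "ft_force": force on the tool from outside, world axes, zero at the start; "torque": the same for the moment, N m; "opening": finger opening in m.
Only numpy, scipy, OpenCV 4.12 (cv2) and the standard library are available. Lean on these libraries where they do the work, as an engineer would, in place of code of your own. Each camera call takes 0.05 s, during which the arm holds its last target. There are 200 camera calls.

## Working session

There is one attempt and no reset: what is moved stays moved. The work goes in short steps, Python scripts to look and compute and a tool call to move; the robot and the scene stay as the last step left them, time stands still between calls to the robot, and variables do not carry over. Pictures are saved under pics/ and viewed, about 8 in all and at most 12, crops included, and the job is handed in when it is done.

Besides the shell and the picture viewer there is one more tool, called after "Request:" as name(argument=value, ...), one argument or row to a line, values as JSON. play_rows: Moves the arm, as the interface text tells. Its arguments: {"type":"object","properties":{"moves":{"type":"array"}},"required":["moves"]}

```bash
mkdir -p pics; cat > h.py <<'E'
import numpy as np, cv2
from bench import monitor, cams, workorder, bot
def snap(n):
    d=cams.snapshot(n); np.savez('%s.npz'%n,**d); return d
def load(n): return dict(np.load('%s.npz'%n))
def ray(d,u,v):
    K=d['camera_matrix'];k=float(d['k1'])
    x=(u-K[0,2])/K[0,0];y=(v-K[1,2])/K[1,1];a,b=x,y
    for _ in range(20):
        s=1+k*(a*a+b*b);a,b=x/s,y/s
    return a,b
def pz(d,u,v,z):  # world pt on plane z
    a,b=ray(d,u,v);R=d['R'];c=-R.T@d['t'];r=R.T@np.array([a,b,1]);return c+r*(z-c[2])/r[2]
def pd(d,u,v):
    a,b=ray(d,u,v);z=d['range_z'][int(round(v)),int(round(u))];return d['R'].T@(z*np.array([a,b,1])-d['t'])
def cloud(d):
    v,u=np.mgrid[0:384,0:512].astype(float);a,b=ray(d,u,v);z=d['range_z']
    return (np.stack([a*z,b*z,z],-1)-d['t'])@d['R']
def proj(d,X):
    c=d['R']@np.array(X,float)+d['t'];a,b=c[:2]/c[2];s=1+float(d['k1'])*(a*a+b*b);K=d['camera_matrix']
    return K[0,0]*a*s+K[0,2],K[1,1]*b*s+K[1,2]
E
python3 - <<'E'
from h import *
for n in('side','top'):
    d=snap(n); cv2.imwrite(f'pics/{n}1.png',cv2.resize(d['pixels'],(768,576),interpolation=cv2.INTER_CUBIC)); print(n,-d['R'].T@d['t'],d['R'][2])
s=monitor.read_state();print(s,bot.grip_point_offset)
E
```

```text
side [ 0.44953968 -0.85567589  0.75051136] [ 0.1331163   0.74334511 -0.65552887]
top [ 0.50273598 -0.04904701  1.18316369] [ 0.07175197 -0.00742836 -0.99739484]
{'time': 0.1, 'joint_positions': array([-68.74515674,  36.05297718,   2.20399658,  86.98838921,
        -1.5469544 ,  57.08559409,  -1.14452502]), 'joint_vel': array([ 0.00429941, -0.12099507, -0.08737585, -0.15392214, -0.00702404,
        0.12182658, -0.03728144]), 'effort': array([ 3.16164711e-03, -5.50784004e+01,  1.14752267e+00, -1.87115461e+01,
       -5.21487265e-02,  1.92204234e-02,  5.31474632e-05]), 'tcp_pos': array([0.27469057, 0.58844895, 0.20466423]), 'tcp_rot': array([-9.00972345e+01, -1.69126976e-03, -2.50244827e+01]), 'ft_force': array([-0.50122266, -0.64922756, -0.29642153]), 'torque': array([-0.03727493,  0.02340674,  0.02897462]), 'opening': 0.09377776711587263} 0.0188
```

View pics/side1.png

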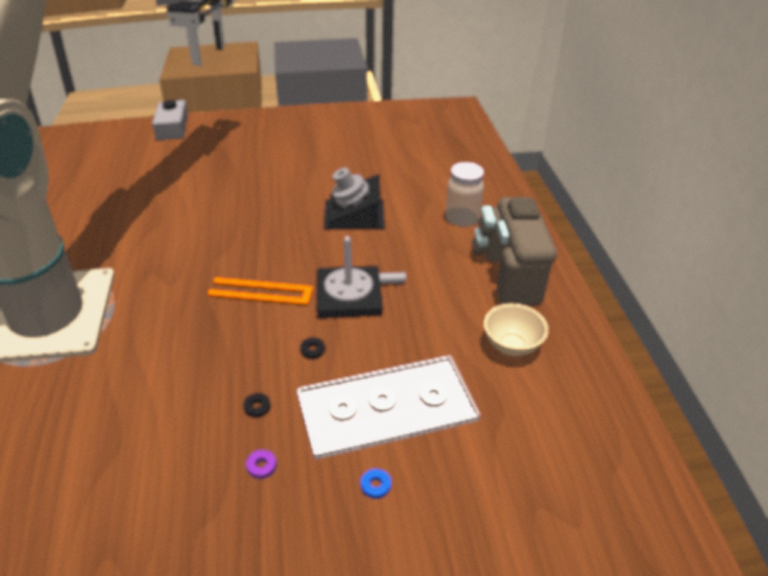

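View pics/top1.png

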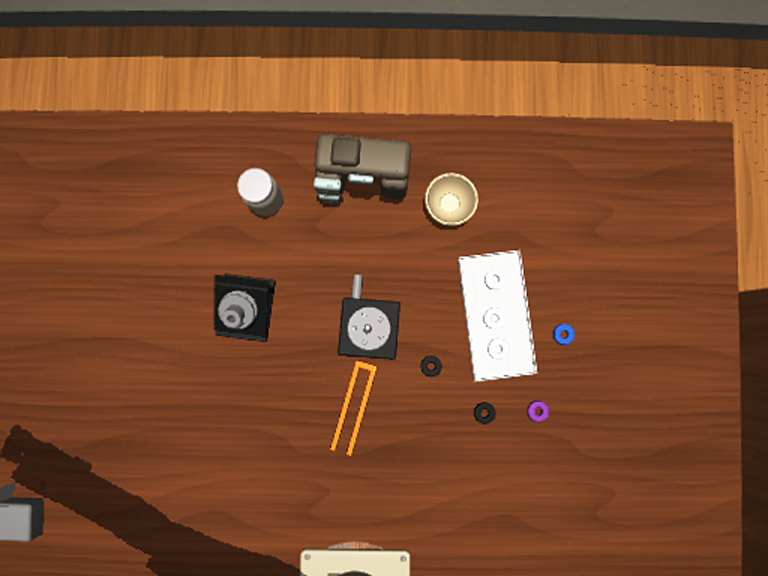

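The view from the top shows the core on the stand at (237,310), the pump at (369,328) and the tray at (497,315). White rings are at (493,280), (491,318) and (498,349). The look-alikes are black at (431,366) and (484,413), blue at (564,334) and purple at (538,411). I choose only the white rings in the tray, by the description.

```bash
python3 - <<'E'
from h import *
t=load('top');s=load('side')
def crop(d,x,y,w,h,f): return cv2.resize(d['pixels'][y:y+h,x:x+w],None,fx=f,fy=f,interpolation=cv2.INTER_CUBIC)
a=crop(t,135,175,80,60,5);b=crop(t,215,190,60,60,5);c=crop(t,300,160,64,100,5)
e=crop(s,205,100,64,64,5);g=crop(s,200,150,64,64,5)
W=np.zeros((600,800,3),np.uint8)
W[:300,:400]=a;W[:300,400:700]=b;W[300:600,:320]=e[:300];W[300:600,320:640]=g[:300];cv2.imwrite('pics/c.png',W)
cv2.imwrite('pics/tray.png',c)
P=cloud(t);Q=cloud(s)
for n,C,reg in(('table',P,(.35,.4,-.2,-.1)),):
    m=(C[...,0]>reg[0])&(C[...,0]<reg[1])&(C[...,1]>reg[2])&(C[...,1]<reg[3]);print(np.percentile(C[m][:,2],[5,50,95]))
for u,v in((493,280),(491,318),(498,349)): print('ring',pz(t,u/1.5,v/1.5,.015),pd(t,u/1.5+4,v/1.5+4))
for u,v in((343,407),(382,399),(433,395)): print('ringS',pz(s,u/1.5,v/1.5,.015))
print('pump',pz(t,369/1.5,328/1.5,.03),pz(s,348/1.5,285/1.5,.03))
# spindle tip in top & side
print('tip',pd(s,348/1.5,238/1.5),pz(t,367.5/1.5,328/1.5,.126),pz(s,348/1.5,238/1.5,.126))
print('neck top',pd(t,231/1.5,317/1.5),pd(s,341/1.5,174/1.5))
# flange plane / neck cloud
for n,C in(('t',P),('s',Q)):
    m=(np.abs(C[...,0]-.5)<.2)&(C[...,1]>.15)&(C[...,1]<.4)&(C[...,2]>.02);p=C[m];print(n,len(p),p.min(0),p.max(0))
E
```

```text
[-3.56252890e-03 -1.54702734e-05  3.97491356e-03]
ring [ 0.61586138 -0.25703368  0.015     ] [ 0.60421862 -0.26809914  0.01782283]
ring [ 0.54279122 -0.25335018  0.015     ] [ 0.5314435  -0.26466242  0.01632889]
ring [ 0.4838425  -0.26695793  0.015     ] [ 0.47257683 -0.27850053  0.01494203]
ringS [ 0.48693257 -0.27303166  0.015     ]
ringS [ 0.54386362 -0.26631766  0.015     ]
ringS [ 0.61799428 -0.26955761  0.015     ]
pump [ 0.52019603 -0.02074745  0.03      ] [ 0.52106783 -0.02886318  0.03      ]
tip [ 0.52415032 -0.02049167  0.12204496] [ 0.51870488 -0.02051751  0.126     ] [ 0.52368078 -0.02574762  0.126     ]
neck top [0.53557147 0.22812758 0.07684245] [0.53655382 0.23166972 0.08787765]
t 1321 [0.50476284 0.16584043 0.02002029] [0.61387013 0.27552635 0.10806849]
s 859 [0.50784086 0.16057974 0.02034968] [0.61290062 0.26673727 0.10411737]
```

View pics/c.png

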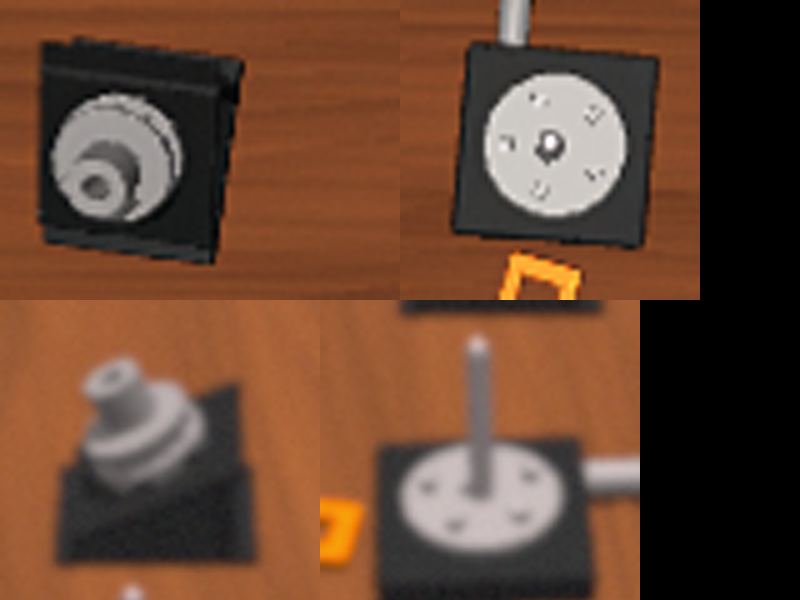

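View pics/tray.png

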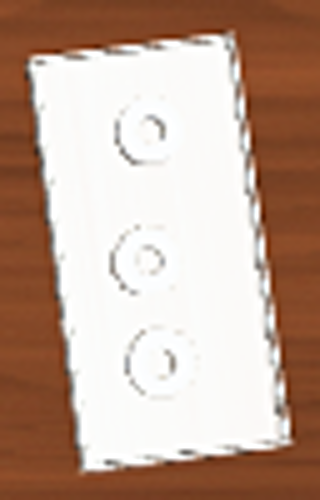

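The crops show the neck top at side (227,115) and top (154,211.6), and the disc centre at top (245.6,218.4). The lugs sit at about 18° (mod 72). The rings are clear in the tray, white on white. Next I triangulate these points.

```bash
cat >> h.py <<'E'
def tri(T,pt,S,ps):
    A=[];B=[]
    for d,p in((T,pt),(S,ps)):
        a,b=ray(d,*p);R=d['R'];t=d['t']
        A+= [R[0]-a*R[2],R[1]-b*R[2]];B+=[a*t[2]-t[0],b*t[2]-t[1]]
    X,res,_,_=np.linalg.lstsq(np.array(A),np.array(B),rcond=None);return X,np.sqrt(res)
E
python3 - <<'E'
from h import *
from scipy.spatial.transform import Rotation as Ro
t=load('top');s=load('side')
f=lambda x,y,ox,oy:(ox+x/5-.4,oy+y/5-.4)
print('neck',tri(t,f(97,185,135,175),s,f(113,77,205,100)))
print('disc',tri(t,f(155,144.5,215,190),s,f(162.5,196,200,150)), 'top z.03',pz(t,*f(155,144.5,215,190),.03))
print('tip',tri(t,f(150,140,215,190),s,f(158,40,200,150)))
print('top tip z',pz(t,*f(150,140,215,190),.126), pz(s,*f(158,40,200,150),.126), pz(s,*f(162.5,196,200,150),.03))
c=pz(t,*f(155,144.5,215,190),.03)
for p in((140,98),(194,113),(108,144),(196,175),(140,190)):
    w=pz(t,*f(*p,215,190),.037)-c;print('lug',np.degrees(np.arctan2(w[1],w[0]))%72,np.hypot(*w[:2]))
a=pz(t,*f(43,238,135,175),.008);b=pz(t,*f(213,262,135,175),.008);w=a-b
yaw=np.degrees(np.arctan2(w[1],w[0]))-90;print('stand',a,b,np.linalg.norm(w),'yaw',yaw)
for p in((149,130),(145,260),(159,363)): print('ring',pz(t,*f(*p,300,160),.015))
st=monitor.read_state();R0=Ro.from_euler('xyz',st['tcp_rot'],degrees=True)
Rs=Ro.from_euler('z',yaw,degrees=True);ax=Rs.apply([-np.sin(np.radians(25)),0,np.cos(np.radians(25))])
z=Rs.apply([0,1,0]);Rt=Ro.from_matrix(np.column_stack([np.cross(-ax,z),-ax,z]))
print('axis',ax,'rv',(Rt*R0.inv()).as_rotvec(degrees=True),st['tcp_pos'])
E
```

```text
neck (array([0.53492993, 0.22315903, 0.09644146]), array([0.00092285]))
disc (array([ 0.52146697, -0.01956287,  0.02593657]), array([0.00107141])) top z.03 [ 0.52064926 -0.01961145  0.03      ]
tip (array([ 0.52193151, -0.01943318,  0.1246429 ]), array([0.00065569]))
top tip z [ 0.52144563 -0.01943737  0.126     ] [ 0.52223578 -0.0212676   0.126     ] [ 0.52181385 -0.02429586  0.03      ]
lug 18.54946404027115 0.02726999155134161
lug 21.37267403974748 0.028174902063269402
lug 18.467787701267184 0.02617997587243597
lug 18.28107556409364 0.028856897606915018
lug 19.10185941214914 0.026841205810059332
stand [0.50585382 0.27563647 0.008     ] [0.4936486  0.17706793 0.008     ] 0.09932131963558502 yaw -7.058700947827319
ring [ 0.61898308 -0.25915227  0.015     ]
ring [ 0.5439897  -0.25699764  0.015     ]
ring [ 0.48515225 -0.26522911  0.015     ]
axis [-0.41941514  0.05193394  0.90630779] rv [ -6.84365758 -24.14912516  17.70015467] [0.27469057 0.58844895 0.20466423]
```

Request:
play_rows(
  moves=[
    [[0.03, -0.045, 0], [-2, -7, 5], 1],
    [[0.06, -0.09, 0], [-4, -14, 10], 1],
    [[0.09, -0.135, 0], [-6.8, -24.1, 17.7], 1],
    [[0.12, -0.18, 0], [-6.8, -24.1, 17.7], 1],
    [[0.15, -0.225, 0], [-6.8, -24.1, 17.7], 1],
    [[0.18, -0.27, -0.01], [-6.8, -24.1, 17.7], 1],
    [[0.21, -0.315, -0.03], [-6.8, -24.1, 17.7], 1],
    [[0.234, -0.363, -0.045], [-6.8, -24.1, 17.7], 1],
    [[0.234, -0.363, -0.045], [-6.8, -24.1, 17.7], 1],
    [[0.234, -0.363, -0.045], [-6.8, -24.1, 17.7], 1],
  ],
)

```text
time: 1.35
tcp_pos: [0.509, 0.2267, 0.1604]
tcp_rot: [-89.8, -24.9, -7.1]
ft_force: [-0.9, 1.3, 0.2]
opening: 0.0938
```

Request:
play_rows(
  moves=[
    [[0.009, -0.001, -0.021], [0, 0, 0], 1],
    [[0.018, -0.0025, -0.042], [0, 0, 0], 1],
    [[0.027, -0.004, -0.063], [0, 0, 0], 1],
    [[0.036, -0.005, -0.084], [0, 0, 0], 1],
    [[0.036, -0.005, -0.084], [0, 0, 0], 1],
    [[0.036, -0.005, -0.084], [0, 0, 0], 0.3],
    [[0.036, -0.005, -0.084], [0, 0, 0], 0.1],
    [[0.036, -0.005, -0.084], [0, 0, 0], 0],
    [[0.036, -0.005, -0.084], [0, 0, 0], 0],
    [[0.036, -0.005, -0.084], [0, 0, 0], 0],
  ],
)

```text
time: 2.6
tcp_pos: [0.545, 0.221, 0.0767]
tcp_rot: [-89.9, -24.9, -7.1]
ft_force: [-0.3, -0.0, 0.0]
opening: 0.0474
```

Request:
play_rows(
  moves=[
    [[0, 0, 0], [0, 0, 0], 0],
    [[0, 0, 0], [0, 0, 0], 0],
  ],
)

```text
time: 2.85
tcp_pos: [0.5449, 0.2211, 0.0765]
tcp_rot: [-89.9, -24.9, -7.1]
ft_force: [-0.0, -1.0, 0.1]
opening: 0.0326
```

Request:
play_rows(
  moves=[
    [[0, 0, 0], [0, 0, 0], 0],
    [[-0.004, 0.0005, 0.009], [0, 0, 0], 0],
    [[-0.0084, 0.001, 0.018], [0, 0, 0], 0],
    [[-0.0126, 0.0016, 0.027], [0, 0, 0], 0],
    [[-0.0168, 0.002, 0.036], [0, 0, 0], 0],
    [[-0.025, 0.003, 0.054], [0, 0, 0], 0],
    [[-0.025, 0.003, 0.085], [0, 0, 0], 0],
    [[-0.025, 0.003, 0.124], [0, 0, 0], 0],
    [[-0.025, 0.003, 0.124], [0, 0, 0], 0],
  ],
)

```text
time: 3.98
tcp_pos: [0.5212, 0.2246, 0.203]
tcp_rot: [-89.6, -25.1, -7.3]
ft_force: [-0.0, 0.4, -2.2]
opening: 0.0324
```

Request:
play_rows(
  moves=[
    [[0, -0.02, 0.02], [1, 8, 0], 0],
    [[0, -0.05, 0.02], [2, 16, 0], 0],
    [[0, -0.09, 0.02], [3.1, 24.8, 0], 0],
    [[0, -0.13, 0.02], [3.1, 24.8, 0], 0],
    [[0, -0.17, 0.02], [3.1, 24.8, 0], 0],
    [[0, -0.21, 0.01], [3.1, 24.8, 0], 0],
    [[0.001, -0.235, 0.0], [3.1, 24.8, 0], 0],
    [[0.0015, -0.2445, -0.012], [3.1, 24.8, 0], 0],
    [[0.0015, -0.2445, -0.012], [3.1, 24.8, 0], 0],
    [[0.0015, -0.2445, -0.012], [3.1, 24.8, 0], 0],
  ],
)

```text
time: 5.22
tcp_pos: [0.5215, -0.0188, 0.1884]
tcp_rot: [-89.8, 0.1, -7.0]
ft_force: [-0.5, -0.1, -1.5]
opening: 0.0327
```

```bash
python3 - <<'E'
from h import *
s=snap('side');t=snap('top');st=monitor.read_state();print(st['tcp_pos'],st['tcp_rot'],st['ft_force'])
u,v=map(int,proj(s,[.5215,-.02,.14]));print(u,v)
a=s['pixels'][v-35:v+65,u-33:u+33]
u2,v2=map(int,proj(t,[.5215,-.02,.14]));print(u2,v2)
b=t['pixels'][v2-30:v2+30,u2-30:u2+30]
W=np.zeros((600,800,3),np.uint8);W[:,:396]=cv2.resize(a,None,fx=6,fy=6,interpolation=cv2.INTER_CUBIC);W[:360,400:760]=cv2.resize(b,None,fx=6,fy=6,interpolation=cv2.INTER_CUBIC)
cv2.imwrite('pics/d.png',W)
E
```

```text
[ 0.52175242 -0.01900525  0.18881065] [-8.98173538e+01  1.61628432e-02 -6.94919522e+00] [ 0.3995679  -1.00235916 -2.03096258]
230 152
244 217
```

View pics/d.png

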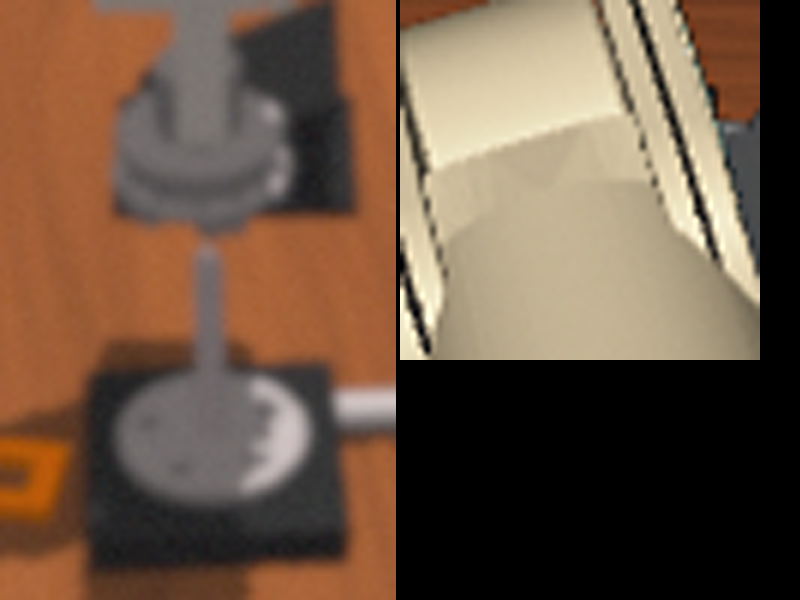

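The side crop shows the core upright in the grip. Its centre is at x≈203, the spindle tip is at (208,248), and one tooth is visible around x 195–250. The core looks about 2 mm towards -x, so I'll refine that with depth in the same camera.

```bash
python3 - <<'E'
from h import *
from scipy.optimize import least_squares
s=load('side');Q=cloud(s)
zb=.1885-.0335
def sel(z0,z1): 
    m=(abs(Q[...,0]-.52)<.045)&(abs(Q[...,1]+.02)<.06)&(Q[...,2]>z0)&(Q[...,2]<z1); return Q[m]
for z0,z1,r in((zb+.006,zb+.014,.035),(zb+.013,zb+.025,.031),(zb+.008,zb+.03,.033)):
    p=sel(z0,z1);f=lambda c:np.hypot(p[:,0]-c[0],p[:,1]-c[1])-r
    o=least_squares(f,[.52,-.02],loss='soft_l1',f_scale=.002);print(len(p),o.x,np.std(f(o.x)))
p=sel(.05,.115);print('spindle',len(p),np.median(p,0))
p=sel(.03-.006,.045);m=p[:,2]>.02;print('low',len(p))
# image columns: silhouettes, rows in crop 100..215 /6 -> orig
img=s['pixels'].astype(int)
for v in range(130,157,1):
    row=img[v,205:255];brown=(row[:,2]-row[:,0])>45
    g=np.where(~brown)[0]+205; print(v,''.join('.' if b else '#' for b in brown))
K=[proj(s,[.5217,-.0205,z]) for z in(.1,.126,.155,.17)];print(K)
E
```

```text
130 [ 0.52068401 -0.01592033] 0.0029719489197598172
84 [ 0.51958486 -0.01776373] 0.002237649636180646
398 [ 0.52055081 -0.01518339] 0.00546747715560626
spindle 101 [ 0.5203327  -0.02457356  0.0816813 ]
low 612
130 ................################################..
131 ...............#################################..
132 ...............##################################.
133 .............#####################################
134 ............######################################
135 ............######################################
136 ............######################################
137 ............######################################
138 ...........#######################################
139 ...........#######################################
140 ...........#######################################
141 ...........#######################################
142 ...........#######################################
143 ...........#######################################
144 ...........#######################################
145 ...........#######################################
146 ......
[... 157 characters left out ...]
9 ...........#######################################
150 ...........#######################################
151 ...........#######################################
152 ............###################################.##
153 ...............##################.................
154 ........................#########.................
155 .........................#######..................
156 ...........................#......................
[(np.float64(231.20755496418116), np.float64(166.01100368777588)), (np.float64(230.94358513503528), np.float64(157.4275344138387)), (np.float64(230.64367729032324), np.float64(147.53046232214248)), (np.float64(230.48632494484337), np.float64(142.2733035659049))]
```

Request:
play_rows(
  moves=[
    [[0.001, -0.0018, -0.01], [0, 0, -3], 0],
    [[0.001, -0.0018, -0.02], [0, 0, -6], 0],
    [[0.001, -0.0018, -0.024], [0, 0, -6], 0],
    [[0.001, -0.0018, -0.028], [0, 0, -6], 0],
    [[0.001, -0.0018, -0.032], [0, 0, -6], 0],
    [[0.001, -0.0018, -0.036], [0, 0, -6], 0],
    [[0.001, -0.0018, -0.036], [0, 0, -6], 0],
  ],
)

```text
time: 6.2
tcp_pos: [0.5223, -0.0224, 0.1522]
tcp_rot: [-89.9, 0.1, -13.1]
ft_force: [0.3, -0.7, -0.6]
opening: 0.0321
```

Request:
play_rows(
  moves=[
    [[0, 0, -0.005], [0, 0, 0], 0],
    [[0, 0, -0.01], [0, 0, 0], 0],
    [[0, 0, -0.015], [0, 0, 0], 0],
    [[0, 0, -0.02], [0, 0, 0], 0],
    [[0, 0, -0.02], [0, 0, 0], 0],
  ],
)

```text
time: 6.82
tcp_pos: [0.5228, -0.0212, 0.132]
tcp_rot: [-89.8, 0.0, -13.0]
ft_force: [2.5, 4.8, -3.9]
opening: 0.0325
```

Request:
play_rows(
  moves=[
    [[0.0004, 0.0008, -0.008], [0, 0, 0], 0],
    [[0.0004, 0.0008, -0.016], [0, 0, 0], 0],
    [[0.0004, 0.0008, -0.024], [0, 0, 0], 0],
    [[0.0004, 0.0008, -0.032], [0, 0, 0], 0],
    [[0.0004, 0.0008, -0.04], [0, 0, 0], 0],
    [[0.0004, 0.0008, -0.048], [0, 0, 0], 0],
    [[0.0004, 0.0008, -0.053], [0, 0, 0], 0],
    [[0.0004, 0.0008, -0.053], [0, 0, 0], 0],
  ],
)

```text
time: 7.82
tcp_pos: [0.5231, -0.0211, 0.0786]
tcp_rot: [-89.8, 0.0, -13.0]
ft_force: [2.5, 5.5, -3.8]
opening: 0.0325
```

Request:
play_rows(
  moves=[
    [[0.0005, 0.001, -0.004], [0, 0, 0], 0],
    [[0.0005, 0.001, -0.007], [0, 0, 0], 0],
    [[0.0005, 0.001, -0.009], [0, 0, 0], 0],
    [[0.0005, 0.001, -0.01], [0, 0, 0], 0],
    [[0.0005, 0.001, -0.01], [0, 0, 0], 0],
  ],
)

```text
time: 8.45
tcp_pos: [0.523, -0.021, 0.0693]
tcp_rot: [-89.9, 0.1, -13.1]
ft_force: [-0.1, 1.3, -2.3]
opening: 0.0326
```

Request:
play_rows(
  moves=[
    [[0, 0, -0.0015], [0, 0, 0], 0],
    [[0, 0, -0.003], [0, 0, 0], 0],
    [[0, 0, -0.0045], [0, 0, 0], 0],
    [[0, 0, -0.0055], [0, 0, 0], 0],
    [[0, 0, -0.0055], [0, 0, 0], 0],
  ],
)

```text
time: 9.07
tcp_pos: [0.5231, -0.0206, 0.0639]
tcp_rot: [-89.9, 0.1, -13.1]
ft_force: [0.7, 1.9, -0.5]
opening: 0.0326
```

Request:
play_rows(
  moves=[
    [[0, 0, -0.001], [0, 0, 0], 0],
    [[0, 0, -0.002], [0, 0, 0], 0],
    [[0, 0, -0.002], [0, 0, 0], 0],
  ],
)

```text
time: 9.45
tcp_pos: [0.5232, -0.0205, 0.0637]
tcp_rot: [-89.9, 0.0, -13.1]
ft_force: [-4.6, 1.1, 17.8]
opening: 0.0325
```

Request:
play_rows(
  moves=[
    [[0, 0, 0.003], [0, 0, 0], 0.3],
    [[0, 0, 0.003], [0, 0, 0], 0.6],
    [[0, 0, 0.003], [0, 0, 0], 0.7],
    [[0, 0, 0.003], [0, 0, 0], 0.7],
    [[0, 0, 0.03], [0, 0, 0], 0.7],
    [[0, 0, 0.07], [0, 0, 0], 0.7],
    [[0, 0, 0.115], [0, 0, 0], 0.7],
    [[0, 0, 0.15], [0, 0, 0], 0.7],
  ],
)

```text
time: 10.45
tcp_pos: [0.5237, -0.0206, 0.2137]
tcp_rot: [-89.8, -0.0, -13.1]
ft_force: [0.8, -0.1, -0.2]
opening: 0.0659
```

Request:
play_rows(
  moves=[
    [[-0.008, -0.05, 0], [0, 0, 7], 0.7],
    [[-0.016, -0.1, 0], [0, 0, 14], 0.7],
    [[-0.024, -0.15, 0], [0, 0, 20], 0.7],
    [[-0.032, -0.2, -0.02], [0, 0, 20], 0.7],
    [[-0.038, -0.2445, -0.06], [0, 0, 20], 0.7],
    [[-0.038, -0.2445, -0.112], [0, 0, 20], 0.7],
    [[-0.038, -0.2445, -0.112], [0, 0, 20], 0.7],
    [[-0.038, -0.2445, -0.112], [0, 0, 20], 0.7],
  ],
)

```text
time: 11.45
tcp_pos: [0.4867, -0.2644, 0.1013]
tcp_rot: [-89.9, -0.0, 7.0]
ft_force: [1.3, -0.2, 0.7]
opening: 0.0657
```

```bash
python3 - <<'E'
from h import *
s=snap('side');t=snap('top');st=monitor.read_state();print(st['tcp_pos'],st['tcp_rot'])
W=np.zeros((600,800,3),np.uint8)
def put(d,X,w,h,f,x,y):
    u,v=map(int,proj(d,X));u-=w//2;v-=h//2;print(u,v)
    W[y:y+h*f,x:x+w*f]=cv2.resize(d['pixels'][v:v+h,u:u+w],None,fx=f,fy=f,interpolation=cv2.INTER_CUBIC)
put(s,[.522,-.02,.07],60,66,6,0,0)
put(t,[.522,-.02,.07],60,40,6,0,360)if 0 else put(t,[.522,-.02,.07],40,40,6,0,360)
put(s,[.52,-.27,.03],80,90,5,400,0)
cv2.imwrite('pics/e.png',W)
Q=cloud(s)
m=(np.hypot(Q[...,0]-.522,Q[...,1]+.022)<.05)&(Q[...,2]>.03);p=Q[m]
print(np.histogram(p[:,2],bins=np.arange(.03,.135,.005)))
P=cloud(t);m=(np.hypot(P[...,0]-.522,P[...,1]+.021)<.015)&(P[...,2]>.05);print(len(P[m]),np.median(P[m],0), np.percentile(P[m][:,2],[10,50,90]))
E
```

```text
[ 0.48721531 -0.26476834  0.10216268] [-89.95427186  -0.13315778   7.00534084]
201 142
225 197
203 219
(array([ 9,  4, 17,  2,  1,  0,  0,  0,  0,  0,  0,  0,  0,  0,  0,  0,  0,
        0,  0,  0]), array([0.03 , 0.035, 0.04 , 0.045, 0.05 , 0.055, 0.06 , 0.065, 0.07 ,
       0.075, 0.08 , 0.085, 0.09 , 0.095, 0.1  , 0.105, 0.11 , 0.115,
       0.12 , 0.125, 0.13 ]))
99 [ 0.52112519 -0.02196701  0.09048312] [0.08772897 0.09048312 0.12338172]
```

View pics/e.png

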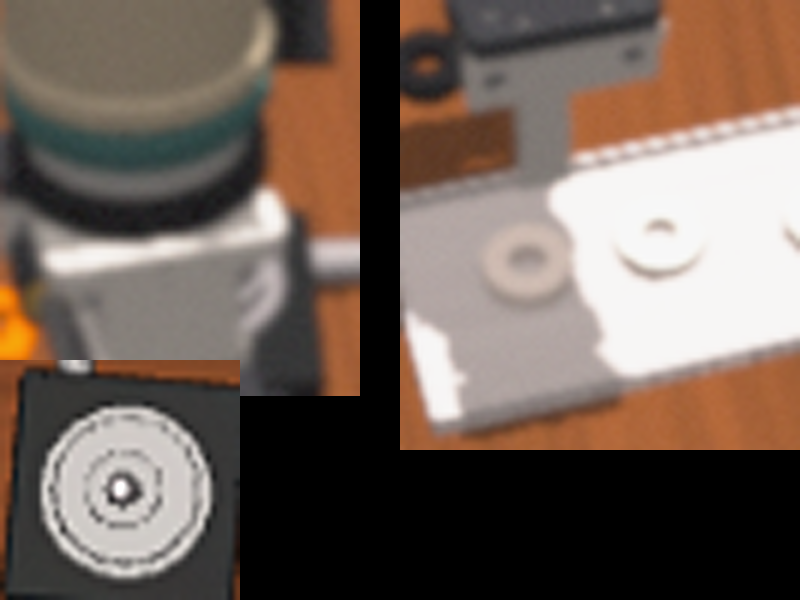

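The picture shows the core upright on the pump, with its depth top at z 0.0905, so it is home. Ring C is in shadow at crop (526,257), and the other rings are undisturbed.

```bash
python3 - <<'E'
from h import *
s=load('side')
print(pz(s,203+126/5-.4,219+257/5-.4,.015),pz(s,203+259/5-.4,219+234/5-.4,.015))
E
```

```text
[ 0.48547768 -0.26919237  0.015     ] [ 0.54353729 -0.26459833  0.015     ]
```

Request:
play_rows(
  moves=[
    [[-0.0005, -0.002, -0.03], [0, 0, 0], 0.7],
    [[-0.0005, -0.002, -0.06], [0, 0, 0], 0.7],
    [[-0.0005, -0.002, -0.08], [0, 0, 0], 0.7],
    [[-0.0005, -0.002, -0.0925], [0, 0, 0], 0.7],
    [[-0.0005, -0.002, -0.0935], [0, 0, 0], 0.7],
    [[-0.0005, -0.002, -0.0935], [0, 0, 0], 0.3],
    [[-0.0005, -0.002, -0.0935], [0, 0, 0], 0.2],
    [[-0.0005, -0.002, -0.0935], [0, 0, 0], 0.2],
    [[-0.0005, -0.002, -0.0935], [0, 0, 0], 0.2],
    [[-0.0005, -0.002, -0.0935], [0, 0, 0], 0.2],
  ],
)

```text
time: 12.8
tcp_pos: [0.4851, -0.2672, 0.007]
tcp_rot: [-89.9, 0.0, 6.9]
ft_force: [-1.1, -0.1, 6.3]
opening: 0.0386
```

Request:
play_rows(
  moves=[
    [[0, 0, 0.03], [0, 0, 0], 0.2],
    [[0, 0, 0.08], [0, 0, 0], 0.2],
    [[0, 0.01, 0.14], [0, 0, 0], 0.2],
    [[0.01, 0.06, 0.165], [0, 0, 0], 0.2],
    [[0.02, 0.12, 0.165], [0, 0, 0], 0.2],
    [[0.03, 0.18, 0.165], [0, 0, 0], 0.2],
    [[0.036, 0.225, 0.155], [0, 0, 0], 0.2],
    [[0.0376, 0.2465, 0.143], [0, 0, 0], 0.2],
    [[0.0376, 0.2465, 0.143], [0, 0, 0], 0.2],
    [[0.0376, 0.2465, 0.143], [0, 0, 0], 0.2],
  ],
)

```text
time: 14.05
tcp_pos: [0.5224, -0.022, 0.1495]
tcp_rot: [-89.9, 0.1, 6.8]
ft_force: [-0.3, -0.6, -0.7]
opening: 0.0384
```

```bash
cat > look.py <<'E'
from h import *
import sys
s=snap('side');st=monitor.read_state();print(st['tcp_pos'],st['ft_force'],st['opening'])
u,v=map(int,proj(s,[.522,-.02,.13]));u-=30;v-=30;print(u,v,proj(s,[.523,-.0205,.126]))
cv2.imwrite('pics/'+sys.argv[1],cv2.resize(s['pixels'][v:v+60,u:u+60],None,fx=8,fy=8,interpolation=cv2.INTER_CUBIC))
E
python3 look.py f.png
```

```text
[ 0.5224861  -0.02231696  0.14964024] [ 0.30289234 -0.02410818 -0.12456776] 0.03830942318014646
201 125 (np.float64(231.48416565605442), np.float64(157.38415651187572))
```

View pics/f.png

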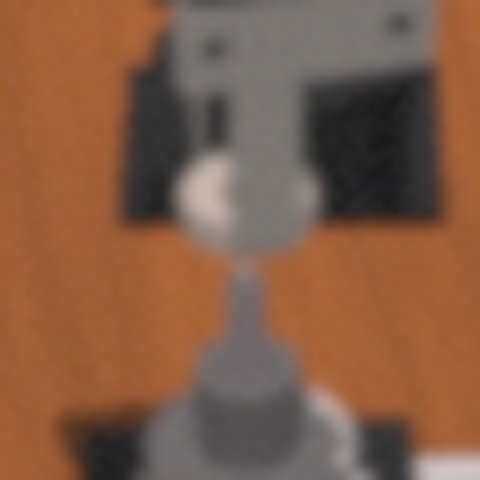

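The crop shows the ring held level, centred at x≈248. The spindle is at x≈246, so I correct by about -1 mm in x and +1.5 mm in y.

Request:
play_rows(
  moves=[
    [[-0.001, 0.0015, -0.008], [0, 0, 0], 0.2],
    [[-0.001, 0.0015, -0.015], [0, 0, 0], 0.2],
    [[-0.001, 0.0015, -0.02], [0, 0, 0], 0.2],
    [[-0.001, 0.0015, -0.025], [0, 0, 0], 0.2],
    [[-0.001, 0.0015, -0.03], [0, 0, 0], 0.2],
    [[-0.001, 0.0015, -0.03], [0, 0, 0], 0.2],
  ],
)

```text
time: 14.85
tcp_pos: [0.5212, -0.019, 0.1191]
tcp_rot: [-89.8, 0.1, 6.9]
ft_force: [0.2, -0.5, -1.3]
opening: 0.0386
```

Request:
play_rows(
  moves=[
    [[0, -0.001, -0.008], [0, 0, 0], 0.2],
    [[0, -0.001, -0.016], [0, 0, 0], 0.2],
    [[0, -0.001, -0.023], [0, 0, 0], 0.2],
    [[0, -0.001, -0.023], [0, 0, 0], 0.2],
    [[0, -0.001, -0.023], [0, 0, 0], 0.4],
    [[0, -0.001, -0.023], [0, 0, 0], 0.6],
    [[0, -0.001, -0.023], [0, 0, 0], 0.7],
    [[0, -0.001, 0.02], [0, 0, 0], 0.7],
    [[0, -0.001, 0.06], [0, 0, 0], 0.7],
    [[0, -0.001, 0.09], [0, 0, 0], 0.7],
  ],
)

```text
time: 16.1
tcp_pos: [0.5219, -0.0199, 0.2113]
tcp_rot: [-89.9, -0.0, 6.9]
ft_force: [0.5, -0.5, 0.5]
opening: 0.066
```

Request:
play_rows(
  moves=[
    [[0.02, -0.05, 0], [0, 0, 0], 0.7],
    [[0.04, -0.1, 0], [0, 0, 0], 0.7],
    [[0.06, -0.15, 0], [0, 0, 0], 0.7],
    [[0.08, -0.2, -0.02], [0, 0, 0], 0.7],
    [[0.098, -0.2415, -0.06], [0, 0, 0], 0.7],
    [[0.098, -0.2415, -0.11], [0, 0, 0], 0.7],
    [[0.098, -0.2415, -0.11], [0, 0, 0], 0.7],
    [[0.098, -0.2415, -0.11], [0, 0, 0], 0.7],
  ],
)

```text
time: 17.1
tcp_pos: [0.6207, -0.2607, 0.1013]
tcp_rot: [-89.9, -0.1, 7.0]
ft_force: [-0.2, 0.6, 0.5]
opening: 0.0657
```

```bash
python3 - <<'E'
from h import *
s=snap('side');t=snap('top');st=monitor.read_state();print(st['tcp_pos'],st['tcp_rot'])
W=np.zeros((480,800,3),np.uint8)
def put(d,X,w,h,f,x,y):
    u,v=map(int,proj(d,X));u-=w//2;v-=h//2;print(u,v)
    W[y:y+h*f,x:x+w*f]=cv2.resize(d['pixels'][v:v+h,u:u+w],None,fx=f,fy=f,interpolation=cv2.INTER_CUBIC)
put(s,[.522,-.02,.07],50,60,5,0,0);put(t,[.522,-.02,.07],36,36,5,0,300)
put(s,[.6,-.265,.04],100,90,5,300,0)
cv2.imwrite('pics/g.png',W)
P=cloud(t);m=(np.hypot(P[...,0]-.522,P[...,1]+.021)<.018)&(P[...,2]>.05);print(len(P[m]),np.percentile(P[m][:,2],[10,50,90]))
E
```

```text
[ 0.62130175 -0.26103115  0.10233145] [-89.93871809  -0.1691086    6.98952309]
206 145
227 199
230 210
146 [0.09933471 0.10200162 0.11749572]
```

View pics/g.png

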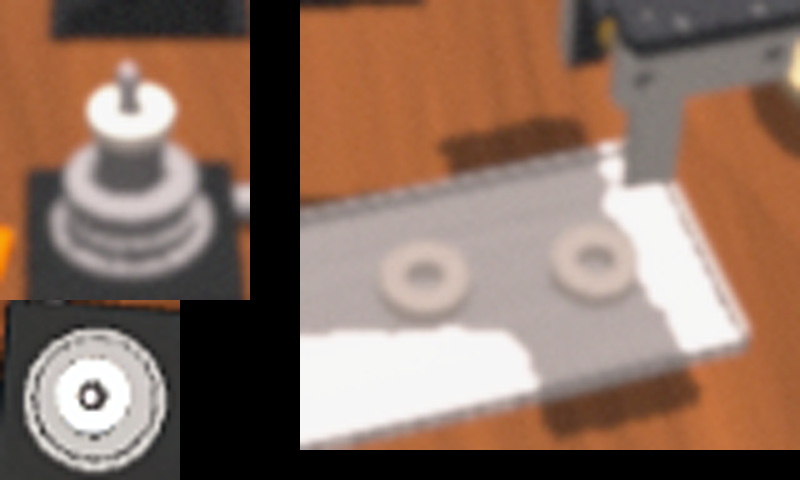

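Ring 1 is seated on the core with its top at z 0.102. Ring A is at crop (595,257), which gives about (0.6195, -0.261), so I go down on it.

Request:
play_rows(
  moves=[
    [[-0.001, 0, -0.03], [0, 0, 0], 0.7],
    [[-0.001, 0, -0.06], [0, 0, 0], 0.7],
    [[-0.001, 0, -0.08], [0, 0, 0], 0.7],
    [[-0.001, 0, -0.0925], [0, 0, 0], 0.7],
    [[-0.001, 0, -0.0935], [0, 0, 0], 0.7],
    [[-0.001, 0, -0.0935], [0, 0, 0], 0.3],
    [[-0.001, 0, -0.0935], [0, 0, 0], 0.2],
    [[-0.001, 0, -0.0935], [0, 0, 0], 0.2],
    [[-0.001, 0, -0.0935], [0, 0, 0], 0.2],
    [[-0.001, 0, -0.0935], [0, 0, 0], 0.2],
  ],
)

```text
time: 18.45
tcp_pos: [0.6189, -0.2617, 0.0066]
tcp_rot: [-89.9, 0.0, 6.9]
ft_force: [-0.4, 0.0, 4.7]
opening: 0.0389
```

Request:
play_rows(
  moves=[
    [[0, 0, 0.03], [0, 0, 0], 0.2],
    [[0, 0, 0.08], [0, 0, 0], 0.2],
    [[-0.005, 0.01, 0.14], [0, 0, 0], 0.2],
    [[-0.024, 0.06, 0.165], [0, 0, 0], 0.2],
    [[-0.044, 0.11, 0.165], [0, 0, 0], 0.2],
    [[-0.064, 0.16, 0.165], [0, 0, 0], 0.2],
    [[-0.084, 0.21, 0.155], [0, 0, 0], 0.2],
    [[-0.0965, 0.2415, 0.143], [0, 0, 0], 0.2],
    [[-0.0965, 0.2415, 0.143], [0, 0, 0], 0.2],
    [[-0.0965, 0.2415, 0.143], [0, 0, 0], 0.2],
  ],
)

```text
time: 19.7
tcp_pos: [0.5224, -0.021, 0.149]
tcp_rot: [-89.9, 0.0, 6.9]
ft_force: [0.5, 0.1, 0.4]
opening: 0.0386
```

```bash
python3 look.py i.png
```

```text
[ 0.52263332 -0.02141406  0.14907206] [ 0.2383012  -0.05040384 -0.91955026] 0.03892321447297503
201 125 (np.float64(231.48416565605442), np.float64(157.38415651187572))
```

View pics/i.png

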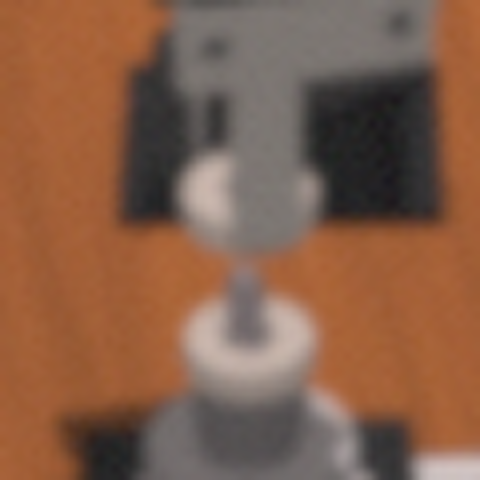

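The crop shows the second ring centred at x≈251 and the spindle at x≈246, so I correct by -1.8 mm in x.

Request:
play_rows(
  moves=[
    [[-0.0018, 0.0008, -0.008], [0, 0, 0], 0.2],
    [[-0.0018, 0.0008, -0.015], [0, 0, 0], 0.2],
    [[-0.0018, 0.0008, -0.02], [0, 0, 0], 0.2],
    [[-0.0018, 0.0008, -0.025], [0, 0, 0], 0.2],
    [[-0.0018, 0.0008, -0.03], [0, 0, 0], 0.2],
    [[-0.0018, 0.0008, -0.03], [0, 0, 0], 0.2],
  ],
)

```text
time: 20.5
tcp_pos: [0.5199, -0.0192, 0.1186]
tcp_rot: [-89.8, 0.1, 6.9]
ft_force: [0.1, 0.2, -0.1]
opening: 0.0385
```

Request:
play_rows(
  moves=[
    [[0, -0.0005, -0.006], [0, 0, 0], 0.2],
    [[0, -0.0005, -0.0115], [0, 0, 0], 0.2],
    [[0, -0.0005, -0.0115], [0, 0, 0], 0.2],
    [[0, -0.0005, -0.0115], [0, 0, 0], 0.4],
    [[0, -0.0005, -0.0115], [0, 0, 0], 0.6],
    [[0, -0.0005, -0.0115], [0, 0, 0], 0.7],
    [[0, -0.0005, -0.0115], [0, 0, 0], 0.7],
    [[0, -0.0005, 0.03], [0, 0, 0], 0.7],
    [[0, -0.0005, 0.07], [0, 0, 0], 0.7],
    [[0, -0.0005, 0.1], [0, 0, 0], 0.7],
  ],
)

```text
time: 21.75
tcp_pos: [0.5205, -0.0196, 0.2207]
tcp_rot: [-89.9, -0.0, 6.9]
ft_force: [1.0, 0.3, 0.0]
opening: 0.0659
```

Request:
play_rows(
  moves=[
    [[-0.02, 0.05, 0.02], [0, 0, 0], 0.7],
    [[-0.04, 0.1, 0.04], [0, 0, 0], 0.7],
    [[-0.06, 0.15, 0.04], [0, 0, 0], 0.7],
    [[-0.08, 0.2, 0.04], [0, 0, 0], 0.7],
    [[-0.1, 0.25, 0.04], [0, 0, 0], 0.7],
    [[-0.12, 0.3, 0.04], [0, 0, 0], 0.7],
    [[-0.14, 0.35, 0.04], [0, 0, 0], 0.7],
    [[-0.14, 0.35, 0.04], [0, 0, 0], 0.7],
  ],
)

```text
time: 22.75
tcp_pos: [0.3773, 0.3349, 0.2594]
tcp_rot: [-89.7, 0.1, 7.4]
ft_force: [0.2, -1.1, 0.8]
opening: 0.0657
```

```bash
python3 - <<'E'
from h import *
s=snap('side');t=snap('top');st=monitor.read_state();print(st['time'],st['tcp_pos'])
P=cloud(t)
m=(np.hypot(P[...,0]-.522,P[...,1]+.021)<.018)&(P[...,2]>.05);print(len(P[m]),np.percentile(P[m][:,2],[10,50,90]))
W=np.zeros((600,800,3),np.uint8)
W[:288,:384]=cv2.resize(t['pixels'],(384,288));W[288:576,:384]=cv2.resize(s['pixels'],(384,288))
u,v=map(int,proj(s,[.522,-.02,.07]));W[:600,400:800]=cv2.resize(s['pixels'][v-30:v+30,u-20:u+20],(400,600),interpolation=cv2.INTER_CUBIC)
cv2.imwrite('pics/j.png',W)
E
```

```text
22.85 [0.3798823  0.33016355 0.25881248]
149 [0.11060061 0.113868   0.11853347]
```

View pics/j.png

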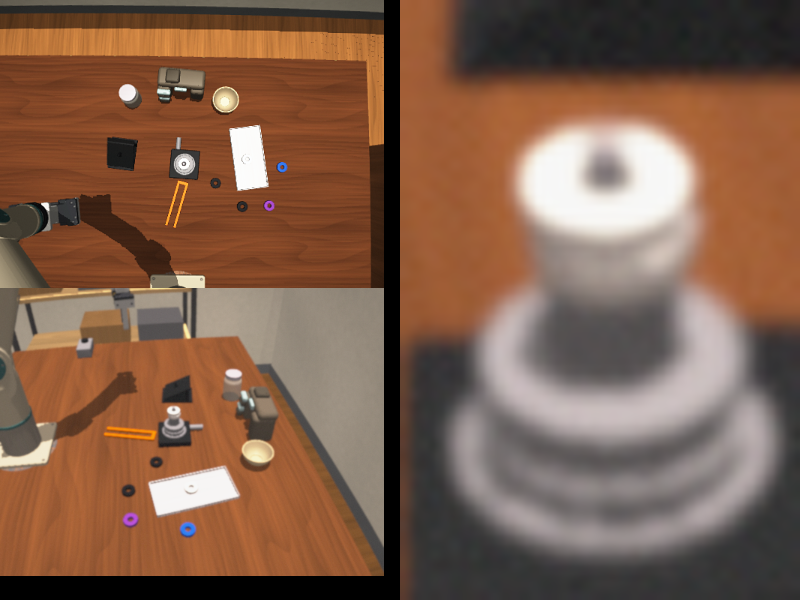

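The final picture shows both rings stacked on the core at the spindle, with their top at z 0.114 (0.030 + 0.060 + 0.024). One white ring is left in the tray, and the bystanders look unmoved.

```bash
python3 -c "
from h import *
print(workorder.job_done())"
```

```text
the job is handed in; nothing more can be done
None
```

I fitted the core upright over the pump's spindle, put two of the three white rings on top of it, and handed the job in at about 23 s of robot time.

- **Core:** I estimated the lug bearing at about 18° and one tooth at about 60° (both mod 72°), and turned the core by -6°. It went down freely to firm contact at TCP z 0.0637. I expected about 0.065 for fully home and 0.072 on top of the lugs. Depth then read the core's top at 0.0905 against 0.090 expected.
- **Rings:** Both went on with no noticeable force. Depth read 0.102 after the first and 0.114 after the second, as expected. The third white ring is still in the tray.
- **Rest of the scene:** In the last pictures the hide, jar, bowl, tongs and look-alike rings look undisturbed, judged by eye. The highest force in the readings was about 18 N, when I pressed the core to confirm it was seated.
- **Disagreements:** The two cameras differed by a few millimetres, about 4 mm in y for ring C. I used averages and checked against the force reading and close crops; no check failed.

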